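Close up the bar chest

TASK

Close up the small wooden bar chest. The bottle stopper standing on the raised ledge at the back keeps the lid from shutting: stand it upright on the floor of the deep front bay and let go of it, then bring the lid fully down and swing the brass hasp down against the front of the chest until it snaps behind its spring catch and stays there. Leave the other things in and around the chest where they are.

Things in the scene. Friction and masses are not known exactly. Their poses are not given: they have to be found in the camera images.
- chest: Wooden box fixed to the worktop, 210 (x) x 260 (y) mm, rim at z = 66. Origin: centre of its underside; -x front, +x back (lid hinge), z up. Walls and floor 8 mm. Front half inside (x -97 to 0 mm, y -122 to 122) is the deep bay, floor z = 8; back half (x 0 to 97) is a solid raised ledge, top z = 46. Hinge axes of lid and hasp run along its y
- bay (a point): centre of the floor of the deep front bay; axes as the chest's
- lid (a joint): lid hinge, rad: 0 = shut flat on the rim, grows as it opens upward, stop at 1.25; starts near 1.2, leaning forward over the ledge. Axis at chest x = +105, z = 66 mm. Lid 210 mm from hinge to free edge, 260 wide, 12 thick, underside on the rim when shut. Friction hinge (0.6 N m): it stays at any angle and must be pushed all the way home with 2 to 4 N at its free edge
- hasp (a joint): hasp hinge, rad: 0 = at right angles to the lid, flat on the chest's front when the lid is shut; about 1.5 = sticking out in line with the lid. A weak spring (0.04 N m/rad) opens it again unless it is pushed fully to 0 past the spring ball; the last 5 mm take about 6 N at its lower end. Axis 216 mm from the lid's hinge, 4 mm above the lid's underside, at mid width
- hasp_tip (a point): middle of the free end of the hasp, 46 mm from its hinge; the hasp is a brass plate 26 mm wide and 3 mm thick, ending in a 6 mm round bar, with a 14 mm wide tab that reaches 4 mm further (look only)
- stopper: bottle stopper, 48 mm tall, about 50 g, standing on its brass knob (33 mm diameter, 20 mm high), cork (20 mm diameter) above. Origin: centre of its underside. Starts on the ledge under the leaning lid, 67 to 81 mm in front of the lid's hinge line: only a tool tilted 30 to 40 degrees, fingers pointing away from the robot, gets at it
- matchbox: match box 54 x 37 x 16 mm lying on the ledge; bystander. Origin: centre of its underside
- cork_0: used wine cork, 24 mm diameter, 44 mm tall, standing in the left (+y) part of the deep bay; bystander. Origin: centre of its underside
- cork_1: a second cork like it, next to it
- jigger: brass double jigger 41 mm diameter, 85 mm tall, on the worktop on the right of the chest; bystander. Origin: centre of its underside
- goblet_0: stemmed glass 69 mm diameter, 116 mm tall, on the worktop to the right of the chest, nearer the sink; bystander. Origin: centre of its underside
- espresso_cup: small white cup 62 x 86 x 50 mm, on the worktop in front of the sink, right of the stemmed glass; bystander. Origin: in its foot, at worktop height
- striker (a point): top of the sprung ball (8 mm) of the hasp's catch, 23 mm above the worktop, in front of the middle of the chest's front; it stands on a brass striker that sticks out 17 mm from the front face, 30 mm wide, z = 6 to 14 mm. Axes as the chest's

How it is judged:
By the outcome, as a careful person would: the job done as asked, in the order asked, and still so for the second after the job is handed in, with the robot touching nothing.
It also fails if it takes over 72 s, if anything falls off the work surface, if the arm or the gripper's body presses on something with over 40 N, if the wrist force passes 120 N, or if a joint passes its speed limit or range.

ROBOT

A 6-joint arm with a two-finger parallel gripper is mounted at the origin on a cart in front of the work surface, level with it; the furniture and walls round the work are solid. World frame = base frame: x ahead of the robot, y to its left, z up, the work surface at z = 0. Lengths are in m, angles in rad, forces in N, time in s.
With the tool pointing down it reaches from about 0.3 to 0.875 m from the base axis. Payload 6.4 kg.
Tool frame: the origin (TCP) lies on the centre line of the jaws, within the pads' length; the fingertips stand 22 mm ahead of it and the grasp point (between the pads) lies 3 mm ahead of it; z points along the fingers, y is the line along which they close (so a half turn about z gives the same grasp; the last joint's range is limited). The gripper opens to 85 mm and grips with 20 to 120 N. Pads are 22 mm wide; open, the fingers measure 114 mm over their backs; the gripper's body (76 mm by 85 mm) begins 54 mm behind the grasp point. The pads swing forward as they close: fully open they stand 13 mm farther back than shut.
Start: joints at [-1.369, 0.181, 1.607, -0, 1.354, -0.206], TCP at [0.228, -0.528, 0.229] pointing down, gripper open.
Joint ranges: [-2.99, 2.99], [-0.89, 2.07], [0.3, 2.58], [-1.14, 4.28], [0, 2.63], [-3.12, 3.12]. Speed limits (rad/s): [2.57, 2.57, 3.01, 3.14, 3.14, 3.14].

INTERFACE

Orientations are given as a unit quaternion [w, x, y, z].
In Python, from bench import ctrl gives the robot as it stands. The module is installed in compiled form; this text tells all that it offers.
- The arm moves only by the tool servo_tool, never from a script. Its argument "commands" is a list of rows, each a list of 3 entries, a list of its own where there are three numbers: the shift along the tool's x, y, z in mm, then the turn about the tool's z in rad, then the finger opening in mm, from 0 to 85.4. In form: [[[dx, dy, dz], turn, jaw], ...]. A call has 1 to 20 rows; each row shifts and turns the commanded pose from where the row before left it, along the tool's axes as they then stand; what a row does not reach is not made up. A row lasts 1/8 s, in which the tool goes at most 62.5 mm and 10.7 degrees, less where a joint would pass 70% of its speed; a pose out of reach is approached as far as the arm can. A call with a gripper value outside its range is refused whole. The fingers move at their own pace and stop on an object; the grip force is fixed at half the most. Time passes only in rows, so rows that do not move let the fingers close. It gives the time, the measured TCP pose, the force, the opening and the grip force at its end, in the units of the state.
- ctrl.get_obs(): the state, without advancing time (a new reading comes with each control period).
- ctrl.camera(name): name is "scene" or "top"; returns a dict with "color" (400x640x3 uint8, red, green, blue), "z_map" (400x640 float32, m along the optical axis (not along the pixel's ray), 0 where there is no reading), "fx", "fy", "cx", "cy" (pixels), "R" (3x3) and "t" (3): a world point X has camera coordinates R X + t. Camera axes: x right, y down, z forward; pixel columns grow to the right and rows downward; lengths in m; the calibration is good to about 2 mm. A picture is of the moment at which its call begins.
- ctrl.hand_in(): hands the job in; it is judged then, once.
The state is a dict: "time_s": time; "q": joint angles; "dq": joint speeds; "joint_efforts": joint torques, N m; "eef_pos": TCP position; "eef_rot": TCP orientation; "wrist_force": force on the tool from outside, world axes, zero at the start; "torque": the same for the moment, N m; "opening": opening from 0.0 (shut) to 1.0 (fully open); "grasp_force": force on a finger pad.
Only numpy, scipy, OpenCV 4.12 (cv2) and the standard library are available. Lean on these libraries where they do the work, as an engineer would, in place of code of your own. Each camera call takes 0.05 s, during which the arm holds its last target. There are 200 camera calls.

## Working session

There is one attempt and no reset: what is moved stays moved. The work goes in short steps, Python scripts to look and compute and a tool call to move; the robot and the scene stay as the last step left them, time stands still between calls to the robot, and variables do not carry over. Pictures are saved under pics/ and viewed, at most 10 in all, crops included, and the job is handed in when it is done.

Besides the shell and the picture viewer there is one more tool, called in YAML: its name, and indented under it one key for each argument. servo_tool: Moves the arm, as the interface text tells. Its arguments: {"type":"object","properties":{"commands":{"type":"array"}},"required":["commands"]}

```bash
mkdir -p pics; cat > h.py <<'E'
import numpy as np, cv2
from bench import ctrl
from scipy.spatial.transform import Rotation as Ro
def cloud(c):
    z=c["z_map"]; v,u=np.mgrid[:400,:640]
    P=np.stack([(u-c["cx"])/c["fx"]*z,(v-c["cy"])/c["fy"]*z,z],-1)
    return (P-c["t"])@c["R"]   # R^T (P-t)
def rot(o): 
    w,x,y,z=o["eef_rot"]; return Ro.from_quat([x,y,z,w])
def proj(c,X):
    p=c["R"]@np.array(X)+c["t"]; return p[0]/p[2]*c["fx"]+c["cx"],p[1]/p[2]*c["fy"]+c["cy"]
E
python3 - <<'E'
from h import *
o=ctrl.get_obs(); print({k:np.round(v,3) for k,v in o.items()})
print(rot(o).as_matrix().round(3))
for n in("scene","top"):
    c=ctrl.camera(n); np.save(f"{n}0.npy",c,allow_pickle=True); cv2.imwrite(f"pics/{n}0.png",c["color"][:,:,::-1])
    print(n,c["fx"],c["R"].round(3).tolist(),(-c["R"].T@c["t"]).round(3))
E
```

```text
{'time_s': np.float64(0.0), 'q': array([-1.369,  0.182,  1.608, -0.   ,  1.354, -0.206]), 'dq': array([-0.   ,  0.   ,  0.001,  0.001,  0.002,  0.   ]), 'joint_efforts': array([ 1.0000e-03, -4.4486e+01, -3.5134e+01, -0.0000e+00,  9.0000e-03,
        0.0000e+00]), 'eef_pos': array([ 0.228, -0.527,  0.228]), 'eef_rot': array([-0.001,  0.979,  0.202, -0.   ]), 'wrist_force': array([ 0.601, -0.37 ,  0.438]), 'torque': array([-0.081,  0.034, -0.019]), 'grasp_force': np.float64(0.0), 'opening': np.float64(1.001)}
[[ 0.918  0.397 -0.   ]
 [ 0.397 -0.918  0.002]
 [ 0.    -0.002 -1.   ]]
scene 388.6711096080607 [[-0.686, -0.727, -0.001], [-0.31, 0.294, -0.904], [0.658, -0.62, -0.427]] [-0.092  0.751  0.513]
top 382.70939294305066 [[-0.022, -1.0, -0.016], [-0.982, 0.024, -0.186], [0.187, 0.011, -0.982]] [0.374 0.138 1.104]
```

View pics/scene0.png

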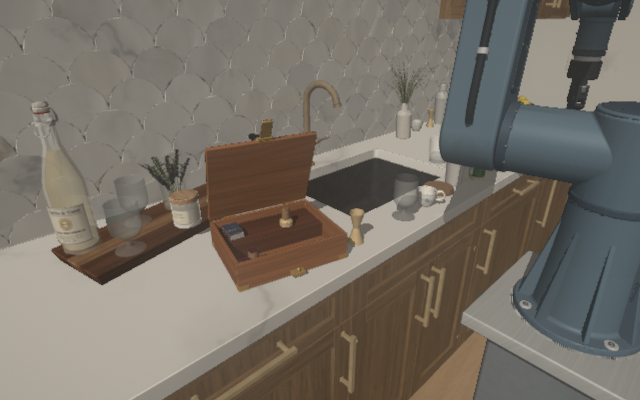

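View pics/top0.png

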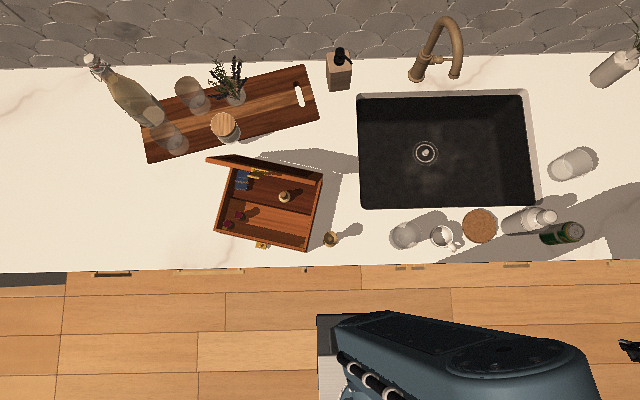

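The scene view shows the chest with lid leaning open, stopper at about (286,216), matchbox (232,230), striker (298,272), hasp (265,128). The top view shows the stopper at (284,196), jigger (331,239), rim corners near (216,237), (308,250), (322,173).

```bash
python3 - <<'E'
from h import *
C={n:np.load(n+"0.npy",allow_pickle=True).item() for n in("scene","top")}
rim=[]
for n,c in C.items():
    X=cloud(c); ok=(c["z_map"]>0)
    roi=np.zeros((400,640),bool)
    if n=="top": roi[150:262,195:330]=1
    else: roi[120:300,195:360]=1
    m=ok&roi&(abs(X[...,2]-.066)<.004)
    p=X[m]; print(n,m.sum(),p.min(0),p.max(0)); rim.append(p)
    cv2.imwrite(f"pics/{n}_m.png",np.hstack([cv2.resize(c["color"][120:300,190:360,::-1] if n=="scene" else c["color"][145:265,190:345,::-1],(400,420)),cv2.resize((m*255).astype(np.uint8)[120:300,190:360] if n=="scene" else (m*255).astype(np.uint8)[145:265,190:345],(400,420))[...,None].repeat(3,2)]))
np.save("rim.npy",np.vstack(rim))
for n,px in (("top",[(284,196),(285,201),(331,239),(216,237),(308,250),(322,173),(262,245),(257,172),(240,180)]),("scene",[(286,216),(286,210),(298,272),(265,128),(240,286),(346,240),(290,202),(232,230),(250,254),(357,240)])):
    X=cloud(C[n])
    for u,v in px: print(n,u,v,X[v,u].round(4))
E
```

```text
scene 1511 [ 0.42834854 -0.51931393  0.06201164] [1.0383482  0.43881235 0.06999651]
top 871 [0.42827357 0.12106006 0.06200571] [0.694257   0.43831857 0.06994688]
top 284 196 [0.5751 0.24   0.0934]
top 285 201 [0.5667 0.2402 0.0643]
top 331 239 [0.4606 0.1156 0.0441]
top 216 237 [0.4772 0.446  0.0039]
top 308 250 [ 0.4343  0.1814 -0.001 ]
top 322 173 [0.6413 0.136  0.0745]
top 262 245 [0.4506 0.3114 0.0138]
top 257 172 [0.5936 0.281  0.2813]
top 240 180 [0.6301 0.3665 0.0623]
scene 286 216 [0.5757 0.2479 0.0748]
scene 286 210 [0.5754 0.2472 0.0909]
scene 298 272 [0.4446 0.3219 0.0167]
scene 265 128 [0.5848 0.2853 0.2962]
scene 240 286 [0.4915 0.4364 0.0145]
scene 346 240 [0.4293 0.1907 0.0482]
scene 290 202 [0.6434 0.1815 0.0666]
scene 232 230 [0.6253 0.3682 0.0628]
scene 250 254 [0.5313 0.3826 0.0484]
scene 357 240 [0.4508 0.128  0.0125]
```

```bash
python3 - <<'E'
import cv2,numpy as np
a=cv2.imread("pics/scene_m.png");b=cv2.imread("pics/top_m.png")
cv2.imwrite("pics/m.png",cv2.resize(np.vstack([a,b]),(780,600)))
E
```

```text
(no output)
```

View pics/m.png

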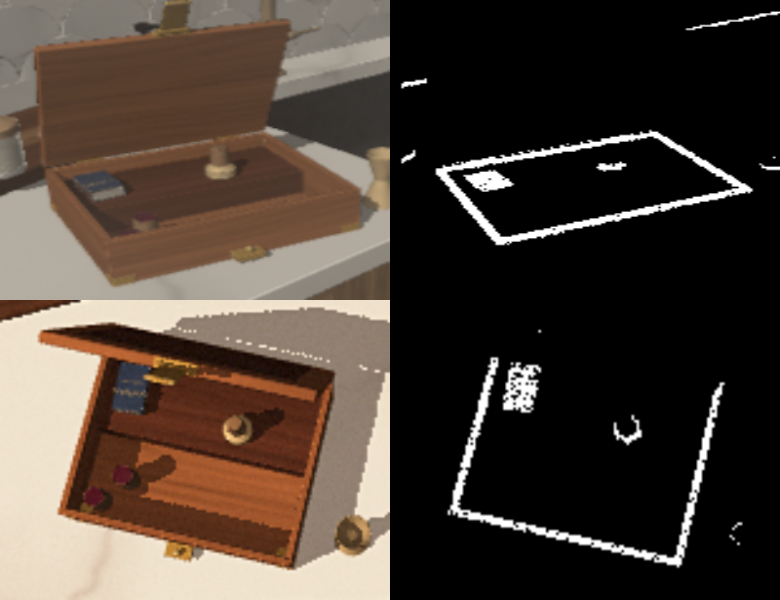

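The crops show a clean rim outline in both views, the stopper, matchbox, the two corks at the left of the bay and the striker in the front.

```bash
cat >> h.py <<'E'
E
python3 - <<'E'
from h import *
C={n:np.load(n+"0.npy",allow_pickle=True).item() for n in("scene","top")}
fits=[]
for n in C:
    X=cloud(C[n]); ok=(C[n]["z_map"]>0); v,u=np.mgrid[:400,:640]
    roi=(u>205)&(u<347)&(v>196 if n=="scene" else v>160)&(v<300)
    if n=="top": roi&=(u<325)
    p=X[ok&roi&(abs(X[...,2]-.066)<.004)][:,:2]
    p=p[(p[:,0]>.4)&(p[:,0]<.76)&(p[:,1]>.14)&(p[:,1]<.47)]
    r=cv2.minAreaRect((p*1000).astype(np.float32)); print(n,r, cv2.boxPoints(r).round(0).tolist())
E
```

```text
scene ((563.1085205078125, 287.36224365234375), (261.9059753417969, 217.95448303222656), 75.6737289428711) [[425.0, 187.0], [636.0, 134.0], [701.0, 387.0], [490.0, 441.0]]
top ((556.456298828125, 288.71710205078125), (260.3246154785156, 200.69554138183594), 75.90486145019531) [[427.0, 187.0], [622.0, 138.0], [685.0, 391.0], [491.0, 439.0]]
```

```bash
cat >> h.py <<'E'
YAW=np.radians(-14.2); OC=np.array([.560,.288,0.])
RC=Ro.from_euler("z",YAW).as_matrix()
toc=lambda X:(X-OC)@RC
tow=lambda X:np.array(X)@RC.T+OC
E
python3 - <<'E'
from h import *
for n in ("scene","top"):
    c=np.load(n+"0.npy",allow_pickle=True).item(); X=toc(cloud(c)); x,y,z=np.moveaxis(X,-1,0); ok=c["z_map"]>0
    # lid
    m=ok&(z>.11)&(z<.26)&(abs(y)<.12)&(x>-.05)&(x<.12)
    if m.sum()>50:
        p=X[m][:,[0,2]]; q=p-p.mean(0); d=np.linalg.svd(q,full_matrices=0)[2][0]; print(n,"lid",m.sum(),p.mean(0),np.arctan2(abs(d[1]),-d[0]*np.sign(d[1])), "angle of mean", np.arctan2(p.mean(0)[1]-.066,.105-p.mean(0)[0]))
    for nm,lo,hi,zl,zh in(("stopcork",(.0,-.1),(.06,.06),.070,.1),("stopknob",(.0,-.1),(.065,.06),.052,.064),("match",(.0,.06),(.097,.122),.055,.07),("corks",(-.095,-.1),(-.003,.12),.04,.060),("jigger",(-.1,-.24),(.1,-.135),.05,.1),("striker",(-.13,-.03),(-.108,.03),.008,.03),("hasp",(-.1,-.03),(.06,.03),.262,.4)):
        m=ok&(x>lo[0])&(x<hi[0])&(y>lo[1])&(y<hi[1])&(z>zl)&(z<zh)
        if m.sum()<3: print(n,nm,m.sum());continue
        nl,lab=cv2.connectedComponents(m.astype(np.uint8))
        for k in range(1,nl):
            p=X[lab==k]
            if len(p)>4: print(n,nm,len(p),"min",p.min(0).round(4),"max",p.max(0).round(4),"mean",p.mean(0).round(4))
E
```

```text
scene lid 5099 [0.06355979 0.18930861] 1.2262502840701137 angle of mean 1.2465856578572851
scene stopcork 91 min [ 0.0209 -0.0458  0.0702] max [ 0.0408 -0.0264  0.096 ] mean [ 0.0269 -0.035   0.0845]
scene stopknob 68 min [ 0.0142 -0.053   0.0522] max [ 0.041  -0.0207  0.0637] mean [ 0.0221 -0.033   0.0584]
scene match 232 min [0.0219 0.0704 0.055 ] max [0.0792 0.1089 0.065 ] mean [0.0465 0.091  0.062 ]
scene corks 131 min [-0.0788  0.0652  0.0401] max [-0.0327  0.1117  0.0556] mean [-0.0543  0.0821  0.0506]
scene jigger 203 min [-0.0713 -0.2056  0.0501] max [-0.034  -0.1693  0.0861] mean [-0.0549 -0.186   0.0735]
scene striker 87 min [-0.1218 -0.0155  0.0081] max [-0.1081  0.016   0.0249] mean [-0.1166  0.0016  0.0148]
scene hasp 327 min [ 0.0105 -0.0293  0.2621] max [0.0467 0.0298 0.3169] mean [0.0293 0.0012 0.2855]
top lid 709 [0.07389114 0.19615201] 1.221826344018299 angle of mean 1.3361786989830318
top stopcork 54 min [ 0.021  -0.0485  0.0705] max [ 0.0397 -0.0305  0.0994] mean [ 0.0295 -0.04    0.0892]
top stopknob 40 min [ 0.015  -0.0546  0.0521] max [ 0.0466 -0.0261  0.064 ] mean [ 0.0285 -0.0446  0.0607]
top match 234 min [0.0232 0.0697 0.0559] max [0.0788 0.1079 0.0682] mean [0.05   0.0883 0.0631]
top match 13 min [0.013  0.1202 0.055 ] max [0.0361 0.1219 0.0683] mean [0.0242 0.1213 0.0616]
top corks 64 min [-0.0577  0.0632  0.0402] max [-0.0357  0.0858  0.0583] mean [-0.0467  0.0732  0.052 ]
top corks 64 min [-0.0878  0.0873  0.0409] max [-0.0666  0.1109  0.0567] mean [-0.077   0.0978  0.0521]
top jigger 131 min [-0.0724 -0.205   0.0503] max [-0.0362 -0.1696  0.0889] mean [-0.0529 -0.1874  0.0722]
top striker 49 min [-0.1208 -0.0157  0.0101] max [-0.1084  0.0144  0.0249] mean [-0.1146 -0.001   0.0164]
top hasp 216 min [ 0.0136 -0.0294  0.2623] max [0.0491 0.0297 0.3189] mean [ 0.0343 -0.0008  0.2822]
```

```bash
python3 - <<'E'
from h import *
C={n:np.load(n+"0.npy",allow_pickle=True).item() for n in("scene","top")}
X=cloud(C["scene"])
for u,v in [(440,8),(500,8),(565,8),(300,40),(150,20),(400,60),(320,90),(435,100),(403,185),(430,195)]: print(u,v,X[v,u].round(3))
X=cloud(C["top"])
for u,v in [(320,20),(100,20),(440,25),(520,30),(338,55),(85,65)]: print(u,v,X[v,u].round(3))
E
```

```text
440 8 [ 1.032 -1.07   0.544]
500 8 [0.219 0.07  0.523]
565 8 [ 0.68  -1.686  0.546]
300 40 [ 1.032 -0.194  0.435]
150 20 [1.035 0.314 0.502]
400 60 [ 1.032 -0.785  0.328]
320 90 [ 1.03  -0.286  0.253]
435 100 [ 0.989 -1.052  0.118]
403 185 [ 0.453 -0.05   0.106]
430 195 [ 0.439 -0.17   0.044]
320 20 [1.032 0.132 0.191]
100 20 [1.032 0.708 0.216]
440 25 [ 0.953 -0.158  0.268]
520 30 [ 1.03  -0.432  0.123]
338 55 [0.943 0.086 0.166]
85 65 [1.028 0.873 0.01 ]
```

servo_tool:
  commands:
    - [[0,0,-50],0.16,85]
    - [[0,0,-50],0.16,85]
    - [[0,0,-50],0.16,85]
    - [[0,0,-50],0.16,85]

```text
time_s: 0.6
eef_pos: [0.228, -0.5275, 0.43]
eef_rot: [-0.0, 0.993, -0.118, -0.0]
wrist_force: [1.0, -1.3, -0.4]
opening: 0.994
grasp_force: 0.0
```

servo_tool:
  commands:
    - [[12,-50,-10],0.012,85]
    - [[12,-50,-10],0,85]
    - [[12,-50,-10],0,85]
    - [[12,-50,-10],0,85]
    - [[12,-50,-10],0,85]
    - [[12,-50,-10],0,85]
    - [[12,-50,-10],0,85]
    - [[12,-50,-10],0,85]
    - [[12,-50,-10],0,85]
    - [[0,0,0],0,85]

```text
time_s: 1.85
eef_pos: [0.4421, -0.1142, 0.5196]
eef_rot: [-0.0, 0.993, -0.119, 0.001]
wrist_force: [-0.3, -0.3, -0.5]
opening: 0.994
grasp_force: 0.0
```

```bash
python3 -c "
from h import *
o=ctrl.get_obs(); print(o['q'].round(3),o['eef_pos'].round(3)); print(rot(o).as_matrix().round(3))"
```

```text
[-5.140e-01 -1.650e-01  1.388e+00  1.000e-03  1.918e+00  1.295e+00] [ 0.442 -0.114  0.52 ]
[[ 0.972 -0.236  0.001]
 [-0.236 -0.972  0.   ]
 [ 0.001 -0.    -1.   ]]
```

servo_tool:
  commands:
    - [[-7,-60,-20],0,85]
    - [[-7,-60,-50],0,85]
    - [[0,0,-50],0,85]
    - [[0,0,-50],0,85]
    - [[0,0,-50],0,85]

```text
time_s: 2.48
eef_pos: [0.4545, -0.0112, 0.7295]
eef_rot: [0.0, 0.992, -0.122, -0.0]
wrist_force: [0.3, 0.1, 0.7]
opening: 0.993
grasp_force: 0.0
```

```bash
python3 -c "
from h import *
o=ctrl.get_obs(); print(o['q'].round(3),o['eef_pos'].round(3)); print(rot(o).as_matrix().round(3))"
```

```text
[-0.286  0.028  0.767 -0.     2.347  1.529] [ 0.455 -0.011  0.73 ]
[[ 0.97  -0.243 -0.001]
 [-0.243 -0.97  -0.   ]
 [-0.001  0.    -1.   ]]
```

servo_tool:
  commands:
    - [[0,0,-40],0,85]
    - [[0,0,-40],0,85]
    - [[0,0,-40],0,85]
    - [[0,0,-40],0,85]

```text
time_s: 2.98
eef_pos: [0.4293, -0.0115, 0.8332]
eef_rot: [-0.001, 0.992, -0.123, 0.01]
wrist_force: [0.5, -0.4, 0.1]
opening: 0.997
grasp_force: 0.0
```

```bash
python3 -c "
from h import *
o=ctrl.get_obs(); print(o['q'].round(3),o['eef_pos'].round(3)); print(rot(o).as_matrix().round(3))"
```

```text
[-0.31   0.197  0.301  0.013  2.625  1.519] [ 0.429 -0.011  0.833]
[[ 0.97  -0.243  0.02 ]
 [-0.244 -0.97   0.   ]
 [ 0.019 -0.005 -1.   ]]
```

servo_tool:
  commands:
    - [[-40,0,-40],0,85]
    - [[-40,0,-40],0,85]
    - [[-40,0,-40],0,85]
    - [[-40,0,-40],0,85]

```text
time_s: 3.48
eef_pos: [0.3261, 0.0368, 0.9006]
eef_rot: [0.024, 0.987, -0.122, 0.1]
wrist_force: [-0.5, 0.0, -1.3]
opening: 0.994
grasp_force: 0.0
```

```bash
python3 -c "
from h import *
o=ctrl.get_obs(); print(o['q'].round(3),o['eef_pos'].round(3)); print(rot(o).as_matrix().round(3))"
```

```text
[-0.227  0.013  0.299 -0.053  2.626  1.541] [0.326 0.037 0.901]
[[ 0.95  -0.246  0.191]
 [-0.237 -0.969 -0.071]
 [ 0.203  0.022 -0.979]]
```

servo_tool:
  commands:
    - [[-45,0,-30],0,85]
    - [[-45,0,-30],0,85]
    - [[-45,0,-30],0,85]
    - [[-45,0,-30],0,85]
    - [[-45,0,-30],0,85]

```text
time_s: 4.1
eef_pos: [0.1627, 0.1244, 0.9404]
eef_rot: [0.045, 0.974, -0.121, 0.183]
wrist_force: [-0.4, 0.1, 0.6]
opening: 0.997
grasp_force: 0.0
```

```bash
python3 -c "
from h import *
o=ctrl.get_obs(); print(o['q'].round(3),o['eef_pos'].round(3)); print(rot(o).as_matrix().round(3))"
```

```text
[ 0.533 -0.113  0.298 -0.63   2.627  1.749] [0.163 0.124 0.94 ]
[[ 0.903 -0.253  0.347]
 [-0.22  -0.967 -0.133]
 [ 0.368  0.044 -0.929]]
```

servo_tool:
  commands:
    - [[0,20,0],0,85]
    - [[0,20,0],0,85]
    - [[-40,12,-30],0,85]
    - [[-40,12,-30],0,85]

```text
time_s: 4.6
eef_pos: [0.0977, 0.0881, 0.9341]
eef_rot: [0.047, 0.971, -0.128, 0.194]
wrist_force: [0.4, -0.2, -0.1]
opening: 0.995
grasp_force: 0.0
```

```bash
python3 -c "
from h import *
o=ctrl.get_obs(); print(o['q'].round(3),o['eef_pos'].round(3)); print(rot(o).as_matrix().round(3))"
```

```text
[ 0.656 -0.25   0.425 -0.748  2.627  1.771] [0.098 0.088 0.934]
[[ 0.892 -0.266  0.365]
 [-0.23  -0.963 -0.141]
 [ 0.39   0.042 -0.92 ]]
```

servo_tool:
  commands:
    - [[42,-3,38],0,85]
    - [[42,-3,38],0,85]
    - [[42,-3,38],0,85]
    - [[42,-3,38],0,85]
    - [[42,-3,38],0,85]
    - [[42,-3,38],0,85]
    - [[42,-3,38],0,85]
    - [[42,-3,38],0,85]

```text
time_s: 5.6
eef_pos: [0.4659, 0.013, 0.8019]
eef_rot: [0.052, 0.973, -0.118, 0.193]
wrist_force: [-0.2, -0.2, 0.2]
opening: 0.993
grasp_force: 0.0
```

```bash
cat > s.py <<'E'
from h import *
o=ctrl.get_obs(); print(o['q'].round(3),o['eef_pos'].round(3),o['time_s']); M=rot(o).as_matrix(); print(M.round(3)); print("chest pos mm",(toc(o['eef_pos'])*1000).round(1),"tool axes in chest\n",(RC.T@M).round(3), "F",o['wrist_force'].round(1))
E
python3 s.py
```

```text
[-0.169 -0.122  0.795 -0.094  2.073  1.581] [0.466 0.013 0.802] 5.6
[[ 0.898 -0.249  0.363]
 [-0.209 -0.967 -0.146]
 [ 0.388  0.055 -0.92 ]]
chest pos mm [ -23.8 -289.7  801.9] tool axes in chest
 [[ 0.922 -0.004  0.388]
 [ 0.017 -0.998 -0.052]
 [ 0.388  0.055 -0.92 ]] F [-0.2 -0.2  0.2]
```

servo_tool:
  commands:
    - [[55,0,10],0,85]
    - [[55,0,10],0,85]
    - [[55,0,10],0,85]
    - [[55,0,10],0,85]
    - [[55,0,10],0,85]

```text
time_s: 6.22
eef_pos: [0.6831, -0.0524, 0.7907]
eef_rot: [0.051, 0.967, -0.115, 0.222]
wrist_force: [-0.7, 0.5, 0.6]
opening: 0.993
grasp_force: 0.0
```

```bash
python3 s.py
```

```text
[-0.224  0.358  0.3   -0.06   2.025  1.545] [ 0.683 -0.052  0.791] 6.225
[[ 0.875 -0.246  0.418]
 [-0.2   -0.968 -0.151]
 [ 0.442  0.048 -0.896]]
chest pos mm [ 202.9 -299.8  790.7] tool axes in chest
 [[ 0.897 -0.001  0.442]
 [ 0.021 -0.999 -0.043]
 [ 0.442  0.048 -0.896]] F [-0.7  0.5  0.6]
```

servo_tool:
  commands:
    - [[60,0,0],0,85]
    - [[60,0,0],0,85]
    - [[60,0,0],0,85]
    - [[60,0,0],0,85]

```text
time_s: 6.72
eef_pos: [0.7772, -0.0933, 0.7698]
eef_rot: [0.053, 0.949, -0.11, 0.291]
wrist_force: [-0.2, 0.1, 0.2]
opening: 0.999
grasp_force: 0.0
```

```bash
python3 s.py
```

```text
[-0.263  0.436  0.299 -0.019  1.807  1.528] [ 0.777 -0.093  0.77 ] 6.725
[[ 0.807 -0.239  0.54 ]
 [-0.178 -0.97  -0.164]
 [ 0.563  0.036 -0.825]]
chest pos mm [ 304.1 -316.4  769.8] tool axes in chest
 [[ 0.826  0.006  0.564]
 [ 0.025 -0.999 -0.027]
 [ 0.563  0.036 -0.825]] F [-0.2  0.1  0.2]
```

servo_tool:
  commands:
    - [[-47,-23,8],0,85]
    - [[-47,-23,8],0,85]
    - [[-47,-23,8],0,85]
    - [[-47,-23,8],0,85]
    - [[-47,-23,8],0,85]
    - [[-47,-23,8],0,85]
    - [[-47,-23,8],0,85]
    - [[-47,-23,8],0,85]
    - [[-47,-23,8],0,85]
    - [[-47,-23,8],0,85]
    - [[-47,-23,8],0,85]
    - [[-47,-23,8],0,85]
    - [[-43,-27,15],0,85]
    - [[0,0,0],0,85]

```text
time_s: 8.48
eef_pos: [0.4219, 0.2875, 0.3288]
eef_rot: [0.054, 0.95, -0.108, 0.288]
wrist_force: [-0.5, 0.1, 0.2]
opening: 0.992
grasp_force: 0.0
```

```bash
cat >> s.py <<'E'
import sys
if len(sys.argv)>3:
    t=np.array(list(map(float,sys.argv[1:4]))); print("delta tool", (M.T@(RC@(t-toc(o['eef_pos'])*1000))).round(1))
E
python3 s.py -46 -36 193; python3 s.py 22 -39 94
```

```text
[ 0.655 -0.22   1.91  -0.527  1.135  2.601] [0.422 0.287 0.329] 8.475
[[ 0.811 -0.236  0.536]
 [-0.174 -0.971 -0.164]
 [ 0.559  0.04  -0.828]]
chest pos mm [-133.8  -34.4  328.8] tool axes in chest
 [[ 0.829  0.01   0.56 ]
 [ 0.03  -0.999 -0.027]
 [ 0.559  0.04  -0.828]] F [-0.5  0.1  0.2]
delta tool [ -3.2  -2.9 161.6]
[ 0.655 -0.22   1.91  -0.527  1.135  2.601] [0.422 0.287 0.329] 8.475
[[ 0.811 -0.236  0.536]
 [-0.174 -0.971 -0.164]
 [ 0.559  0.04  -0.828]]
chest pos mm [-133.8  -34.4  328.8] tool axes in chest
 [[ 0.829  0.01   0.56 ]
 [ 0.03  -0.999 -0.027]
 [ 0.559  0.04  -0.828]] F [-0.5  0.1  0.2]
delta tool [ -2.3  -3.2 281.8]
```

servo_tool:
  commands:
    - [[0,0,50],0,60]
    - [[0,0,50],0,60]
    - [[-1,-1,50],0,60]
    - [[-1,-1,50],0,60]
    - [[0,-1,40],0,60]
    - [[0,0,25],0,60]
    - [[0,0,15],0,60]
    - [[0,0,0],0,60]

```text
time_s: 9.48
eef_pos: [0.5753, 0.2438, 0.0997]
eef_rot: [0.053, 0.949, -0.11, 0.29]
wrist_force: [0.6, -0.2, -0.3]
opening: 0.704
grasp_force: 0.0
```

```bash
python3 s.py 22 -39 94; python3 - <<'E'
from h import *
ims=[]
for n,(u,v) in(("scene",(286,216)),("top",(284,196))):
    c=ctrl.camera(n); ims.append(cv2.resize(c["color"][v-60:v+60,u-60:u+60,::-1],(400,400)))
cv2.imwrite("pics/g1.png",np.hstack(ims))
E
```

```text
[ 0.398  0.273  1.922 -0.713  0.583  2.733] [0.575 0.244 0.1  ] 9.475
[[ 0.807 -0.24   0.539]
 [-0.179 -0.97  -0.164]
 [ 0.562  0.036 -0.826]]
chest pos mm [ 25.6 -39.1  99.7] tool axes in chest
 [[ 0.826  0.005  0.563]
 [ 0.025 -0.999 -0.027]
 [ 0.562  0.036 -0.826]] F [ 0.6 -0.2 -0.3]
delta tool [-6.2 -0.3  2.7]
```

View pics/g1.png

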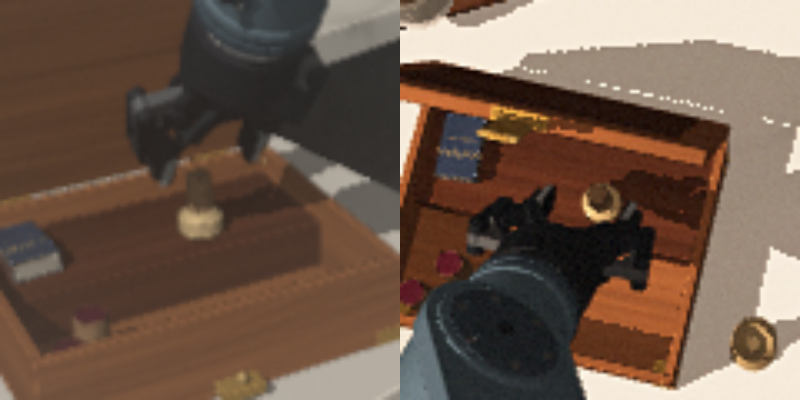

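The crops show the cork between the open fingers (scene crop cork (200,185), tips (165,175) and (252,155)), consistent with the measured position; I adjust slightly and close.

servo_tool:
  commands:
    - [[-6,0,3],0,60]
    - [[0,0,0],0,40]
    - [[0,0,0],0,10]
    - [[0,0,0],0,10]
    - [[0,0,0],0,10]
    - [[0,0,0],0,10]

```text
time_s: 10.32
eef_pos: [0.5713, 0.2454, 0.0935]
eef_rot: [0.052, 0.949, -0.11, 0.29]
wrist_force: [-1.1, -0.9, -0.3]
opening: 0.113
grasp_force: 0.0
```

```bash
python3 s.py 22 -39 94;
```

```text
[ 0.403  0.28   1.93  -0.728  0.574  2.755] [0.571 0.245 0.093] 10.325
[[ 0.808 -0.239  0.539]
 [-0.178 -0.97  -0.163]
 [ 0.562  0.036 -0.826]]
chest pos mm [ 21.4 -38.6  93.5] tool axes in chest
 [[ 0.827  0.007  0.563]
 [ 0.026 -0.999 -0.026]
 [ 0.562  0.036 -0.826]] F [-1.1 -0.9 -0.3]
delta tool [ 0.8  0.5 -0.1]
```

```bash
python3 - <<'E'
from h import *
ims=[]
for n,(u,v) in(("scene",(286,210)),("top",(284,196))):
    c=ctrl.camera(n); ims.append(cv2.resize(c["color"][v-40:v+40,u-40:u+40,::-1],(400,400)))
    X=toc(cloud(c)); x,y,z=np.moveaxis(X,-1,0); col=c["color"].astype(int); 
    m=(c["z_map"]>0)&(x>0)&(x<.08)&(abs(y+.04)<.04)&(z>.05)&(z<.1)&(col.sum(-1)>200)&(col[...,0]>col[...,2]+20)
    p=X[m]; print(n,m.sum(), p.min(0).round(4),p.max(0).round(4),np.median(p,0).round(4))
cv2.imwrite("pics/g2.png",np.hstack(ims))
E
```

```text
scene 136 [ 0.0058 -0.0506  0.0501] [ 0.0386 -0.0209  0.099 ] [ 0.0231 -0.0313  0.0634]
top 39 [ 0.0187 -0.0537  0.0575] [ 0.0461 -0.0225  0.0979] [ 0.0343 -0.041   0.0656]
```

View pics/g2.png

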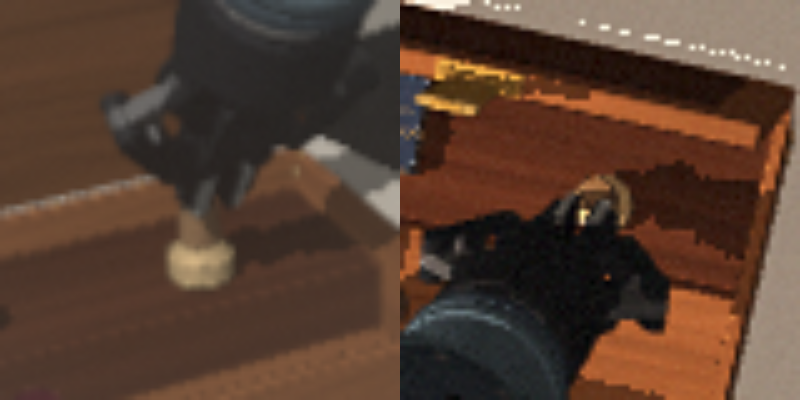

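The cork is still standing with the fingers closed just in front of/above it (scene crop tips (205,210), cork (200,230)). I'll measure where the tips really are.

```bash
python3 - <<'E'
from h import *
for n,(u0,v0) in(("scene",(286,210)),("top",(284,196))):
    c=ctrl.camera(n); X=toc(cloud(c)); 
    pts=[(195,210),(235,200),(200,225),(200,265),(195,190),(230,185)] if n=="scene" else [(170,195),(205,215),(185,215),(205,185),(225,190),(190,250)]
    for a,b in pts:
        u=int(u0-40+a/5);v=int(v0-40+b/5); print(n,a,b,c["color"][v,u],(X[v,u]*1000).round(1))
E
```

```text
scene 195 210 [95 94 89] [  7.5 -25.7  95.9]
scene 235 200 [79 73 68] [  9.1 -47.   95.2]
scene 200 225 [114  89  67] [ 23.4 -34.5  78.5]
scene 200 265 [154 132  99] [ 19.8 -32.   58.9]
scene 195 190 [56 53 50] [  3.2 -24.4 108.6]
scene 230 185 [42 37 35] [  3.1 -42.1 106.9]
top 170 195 [71 69 64] [ 22.8 -29.  109.6]
top 205 215 [16 14 17] [ 15.7 -50.3 114. ]
top 185 215 [55 40 29] [ 10.8 -42.5 130.1]
top 205 185 [170 114  72] [ 34.9 -43.6  94.2]
top 225 190 [120  92  60] [ 40.2 -50.5  62.3]
top 190 250 [16 15 13] [-11.6 -54.8 166.7]
```

servo_tool:
  commands:
    - [[0,0,0],0,60]
    - [[0,0,0],0,60]
    - [[0,0,0],0,60]
    - [[0,0,0],0,60]
    - [[0,0,9],0,60]
    - [[0,0,9],0,60]
    - [[0,0,8],0,60]
    - [[0,0,0],0,60]

```text
time_s: 11.52
eef_pos: [0.5851, 0.2406, 0.0708]
eef_rot: [0.053, 0.949, -0.11, 0.289]
wrist_force: [-0.4, 0.6, 1.0]
opening: 0.701
grasp_force: 0.0
```

servo_tool:
  commands:
    - [[0,0,0],0,30]
    - [[0,0,0],0,5]
    - [[0,0,0],0,5]
    - [[0,0,0],0,5]
    - [[0,0,0],0,5]

```text
time_s: 12.15
eef_pos: [0.5855, 0.2414, 0.0725]
eef_rot: [0.052, 0.949, -0.11, 0.29]
wrist_force: [0.4, 0.2, 2.4]
opening: 0.192
grasp_force: 58.7
```

```bash
python3 s.py; python3 - <<'E'
from h import *
ims=[]
for n,(u,v) in(("scene",(286,210)),("top",(284,196))):
    c=ctrl.camera(n); ims.append(cv2.resize(c["color"][v-40:v+40,u-40:u+40,::-1],(400,400)))
cv2.imwrite("pics/g3.png",np.hstack(ims))
E
```

```text
[ 0.384  0.337  1.911 -0.765  0.535  2.784] [0.586 0.241 0.072] 12.15
[[ 0.807 -0.238  0.54 ]
 [-0.178 -0.971 -0.163]
 [ 0.563  0.035 -0.826]]
chest pos mm [ 36.2 -38.9  72.5] tool axes in chest
 [[ 0.826  0.007  0.563]
 [ 0.026 -0.999 -0.025]
 [ 0.563  0.035 -0.826]] F [0.4 0.2 2.4]
```

View pics/g3.png

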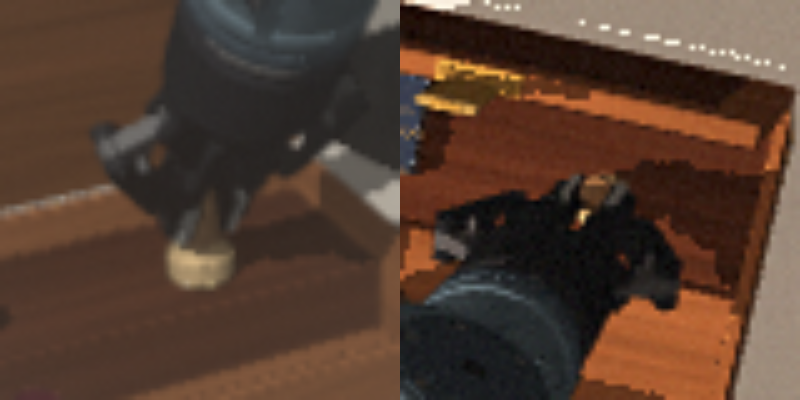

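Gripped on the cork just above the knob (59 N, scene crop (215,225)). Lift, bring forward.

servo_tool:
  commands:
    - [[7,0,-11],0,5]
    - [[7,1,-10],0,5]
    - [[-13,0,-9],0,5]
    - [[-14,0,-9],0,5]
    - [[-14,0,-9],0,5]
    - [[-13,-1,-10],0,5]
    - [[0,0,0],0,5]

```text
time_s: 13.12
eef_pos: [0.5202, 0.2584, 0.0971]
eef_rot: [0.052, 0.949, -0.109, 0.29]
wrist_force: [-0.7, -0.2, 0.3]
opening: 0.195
grasp_force: 58.1
```

```bash
python3 s.py -28 -39 45; python3 - <<'E'
from h import *
c=ctrl.camera("scene"); cv2.imwrite("pics/g4.png",cv2.resize(c["color"][150:300,200:370,::-1],(680,600)))
E
```

```text
[ 0.474  0.212  2.007 -0.756  0.605  2.839] [0.52  0.258 0.097] 13.125
[[ 0.809 -0.237  0.539]
 [-0.176 -0.971 -0.162]
 [ 0.562  0.036 -0.827]]
chest pos mm [-31.4 -38.5  97.1] tool axes in chest
 [[ 0.827  0.009  0.562]
 [ 0.028 -0.999 -0.025]
 [ 0.562  0.036 -0.827]] F [-0.7 -0.2  0.3]
delta tool [-26.5  -1.4  45. ]
```

View pics/g4.png

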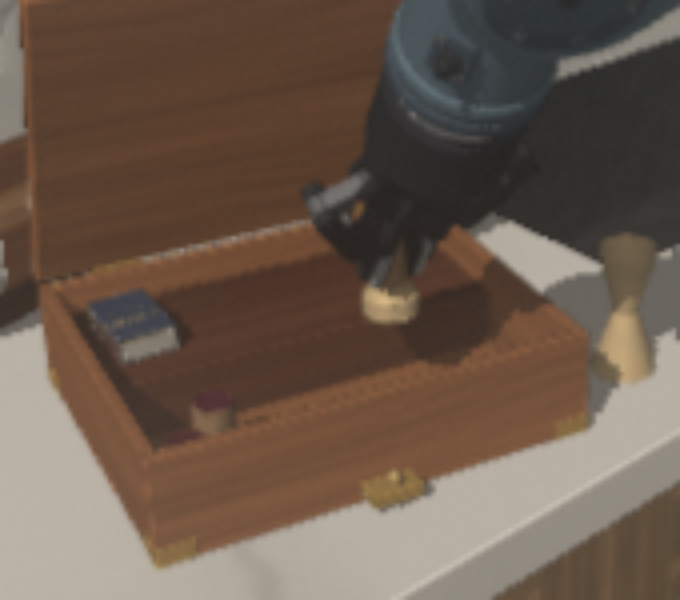

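The stopper is held upright at crop (390,295) over the front bay.

servo_tool:
  commands:
    - [[-11,-1,17],0,5]
    - [[-11,-1,17],0,5]
    - [[-10,0,14],0,5]
    - [[-1,0,1],0,5]
    - [[0,0,0],0,5]

```text
time_s: 13.8
eef_pos: [0.5225, 0.2576, 0.0388]
eef_rot: [0.052, 0.949, -0.11, 0.29]
wrist_force: [0.3, 0.1, -0.4]
opening: 0.197
grasp_force: 58.1
```

```bash
python3 s.py -31.4 -38.5 34
```

```text
[ 0.471  0.339  2.011 -0.912  0.516  3.022] [0.523 0.258 0.039] 13.8
[[ 0.807 -0.239  0.54 ]
 [-0.178 -0.97  -0.163]
 [ 0.562  0.035 -0.826]]
chest pos mm [-28.9 -38.6  38.8] tool axes in chest
 [[ 0.826  0.007  0.563]
 [ 0.025 -0.999 -0.026]
 [ 0.562  0.035 -0.826]] F [ 0.3  0.1 -0.4]
delta tool [-4.8 -0.3  2.5]
```

servo_tool:
  commands:
    - [[-1,0,1.5],0,5]
    - [[0,0,0],0,5]

```text
time_s: 14.05
eef_pos: [0.5223, 0.2577, 0.0372]
eef_rot: [0.052, 0.949, -0.11, 0.29]
wrist_force: [-1.1, -0.1, -0.5]
opening: 0.193
grasp_force: 58.1
```

servo_tool:
  commands:
    - [[-0.7,0,1],0,5]
    - [[0,0,0],0,5]

```text
time_s: 14.3
eef_pos: [0.5219, 0.2575, 0.0353]
eef_rot: [0.052, 0.949, -0.11, 0.29]
wrist_force: [-0.5, 0.0, -0.4]
opening: 0.194
grasp_force: 58.1
```

servo_tool:
  commands:
    - [[-0.7,0,1],0,5]
    - [[0,0,0],0,5]

```text
time_s: 14.55
eef_pos: [0.5221, 0.2575, 0.0345]
eef_rot: [0.052, 0.949, -0.11, 0.29]
wrist_force: [-1.2, -0.8, 3.6]
opening: 0.188
grasp_force: 58.9
```

servo_tool:
  commands:
    - [[0,0,0],0,25]
    - [[0,0,0],0,40]
    - [[0,0,0],0,50]
    - [[0,0,0],0,50]
    - [[0,0,-15],0,50]
    - [[0,0,-30],0,50]
    - [[0,0,-50],0,50]
    - [[0,0,-50],0,50]
    - [[0,0,-50],0,50]
    - [[0,0,-40],0,0]
    - [[0,0,0],0,0]

```text
time_s: 15.92
eef_pos: [0.3949, 0.2978, 0.2321]
eef_rot: [0.049, 0.949, -0.109, 0.292]
wrist_force: [0.4, -0.6, 0.1]
opening: 0.16
grasp_force: 0.0
```

```bash
python3 s.py; python3 - <<'E'
from h import *
ims=[]
for n in("scene","top"):
    c=ctrl.camera(n); X=toc(cloud(c)); x,y,z=np.moveaxis(X,-1,0)
    m=(c["z_map"]>0)&(x>-.095)&(x<-.003)&(abs(y+.04)<.04)&(z>.012)&(z<.065)
    p=X[m]; print(n,m.sum(),p.min(0).round(4),p.max(0).round(4)); hi=p[p[:,2]>.05]; print(len(hi),hi.mean(0) if len(hi) else "")
    u,v=(275,215) if n=="scene" else (268,205)
    ims.append(cv2.resize(c["color"][v-60:v+60,u-60:u+60,::-1],(400,400)))
cv2.imwrite("pics/g5.png",np.hstack(ims))
E
```

```text
[ 0.717 -0.144  2.05  -0.612  0.976  2.801] [0.395 0.298 0.232] 15.925
[[ 0.806 -0.236  0.544]
 [-0.178 -0.971 -0.157]
 [ 0.565  0.03  -0.824]]
chest pos mm [-162.4  -31.   232.1] tool axes in chest
 [[ 0.825  0.01   0.566]
 [ 0.025 -1.    -0.019]
 [ 0.565  0.03  -0.824]] F [ 0.4 -0.6  0.1]
scene 119 [-0.0447 -0.0494  0.0227] [-0.0232 -0.0212  0.0576]
41 [-0.03588266 -0.03548282  0.05490196]
top 165 [-0.0923 -0.0795  0.012 ] [-0.0062 -0.003   0.0622]
33 [-0.03490733 -0.0386758   0.05594078]
```

View pics/g5.png

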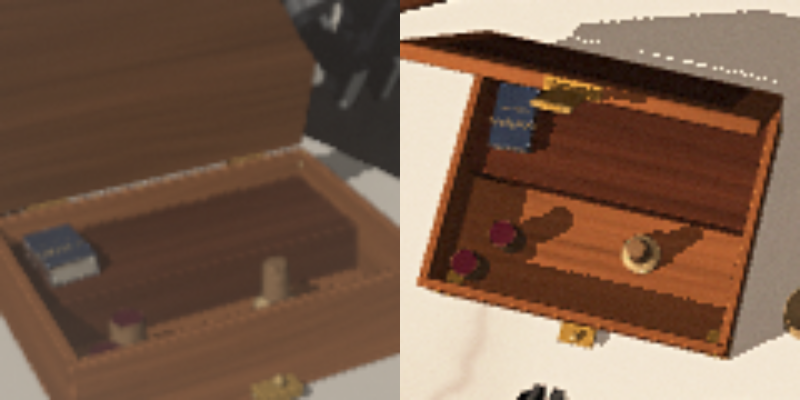

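The picture shows the stopper standing upright in the front bay (top crop (640,253)), other items unmoved. Half-turn of the tool for joint range, then the lid.

servo_tool:
  commands:
    - [[0,0,0],-0.175,0]
    - [[0,0,0],-0.175,0]
    - [[0,0,0],-0.175,0]
    - [[0,0,0],-0.175,0]
    - [[0,0,0],-0.175,0]
    - [[0,0,0],-0.175,0]
    - [[0,0,0],-0.175,0]
    - [[0,0,0],-0.175,0]
    - [[0,0,0],-0.175,0]
    - [[0,0,0],-0.175,0]
    - [[0,0,0],-0.175,0]
    - [[0,0,0],-0.175,0]
    - [[0,0,0],-0.175,0]
    - [[0,0,0],-0.175,0]
    - [[0,0,0],-0.175,0]
    - [[0,0,0],-0.175,0]
    - [[0,0,0],-0.175,0]
    - [[0,0,0],-0.167,0]
    - [[0,0,0],0,0]

```text
time_s: 18.4
eef_pos: [0.3949, 0.2947, 0.2264]
eef_rot: [0.289, 0.11, 0.949, -0.053]
wrist_force: [0.1, -0.0, 0.5]
opening: 0.002
grasp_force: 0.0
```

```bash
python3 s.py 14 -75 337; python3 s.py 76 -75 246 | tail -1
```

```text
[ 0.712 -0.135  2.053 -0.613  0.974 -0.339] [0.395 0.295 0.226] 18.4
[[-0.809  0.24   0.537]
 [ 0.179  0.97  -0.165]
 [-0.56  -0.038 -0.827]]
chest pos mm [-161.7  -34.   226.4] tool axes in chest
 [[-0.828 -0.005  0.561]
 [-0.025  0.999 -0.029]
 [-0.56  -0.038 -0.827]] F [ 0.1 -0.   0.5]
delta tool [-206.4  -46.     8.2]
delta tool [-206.8  -42.9  118.3]
```

servo_tool:
  commands:
    - [[0,-44,-10],0,0]
    - [[-50,0,0],0,0]
    - [[-50,0,0],0,0]
    - [[-50,0,0],0,0]
    - [[-52,0,10],0,0]
    - [[-5,0,30],0,0]
    - [[0,0,30],0,0]
    - [[0,0,30],0,0]
    - [[0,0,20],0,0]
    - [[0,0,0],0,0]

```text
time_s: 19.65
eef_pos: [0.6108, 0.1975, 0.253]
eef_rot: [0.288, 0.11, 0.95, -0.053]
wrist_force: [0.7, -0.1, 0.5]
opening: 0.003
grasp_force: 0.0
```

```bash
python3 s.py 76 -75 246; python3 - <<'E'
from h import *
ims=[]
for n in("scene","top"):
    c=ctrl.camera(n); 
    u,v=(300,150) if n=="scene" else (280,185)
    ims.append(cv2.resize(c["color"][v-70:v+70,u-70:u+70,::-1],(400,400)))
cv2.imwrite("pics/g6.png",np.hstack(ims))
E
```

```text
[ 0.283  0.055  1.812 -0.439  0.809 -0.826] [0.611 0.197 0.253] 19.65
[[-0.809  0.24   0.536]
 [ 0.179  0.97  -0.165]
 [-0.559 -0.037 -0.828]]
chest pos mm [ 71.5 -75.3 253. ] tool axes in chest
 [[-0.829 -0.005  0.56 ]
 [-0.025  0.999 -0.028]
 [-0.559 -0.037 -0.828]] F [ 0.7 -0.1  0.5]
delta tool [0.1 0.5 8.3]
```

View pics/g6.png

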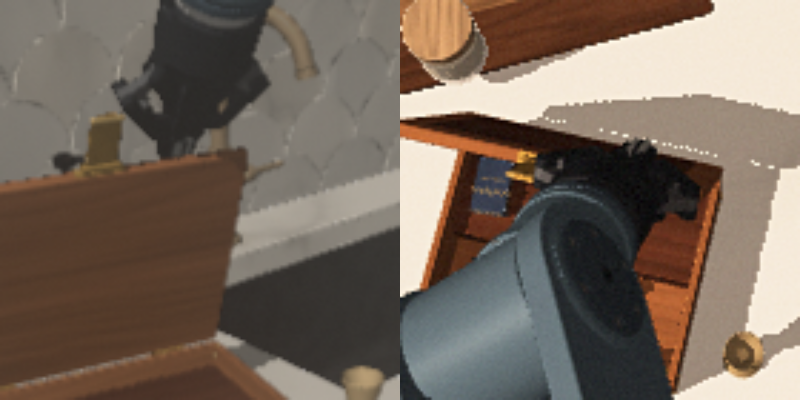

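The picture shows the closed fingertips behind the lid's free edge at scene crop (180,155), clear of the hasp (105,140).

servo_tool:
  commands:
    - [[0,0,10],0,0]
    - [[11,0,-4],0,0]
    - [[11,0,-4],0,0]
    - [[11,0,-3],0,0]
    - [[11,0,-3],0,0]
    - [[0,0,0],0,0]

```text
time_s: 20.5
eef_pos: [0.5722, 0.2072, 0.2333]
eef_rot: [0.289, 0.109, 0.95, -0.052]
wrist_force: [0.3, 0.2, 0.1]
opening: -0.001
grasp_force: 0.0
```

servo_tool:
  commands:
    - [[11,0,-1],0,0]
    - [[11,0,-1],0,0]
    - [[11,0,0],0,0]
    - [[11,0,0],0,0]
    - [[0,0,0],0,0]

```text
time_s: 21.12
eef_pos: [0.5355, 0.2149, 0.2095]
eef_rot: [0.289, 0.109, 0.95, -0.053]
wrist_force: [0.0, -0.1, 0.5]
opening: 0.001
grasp_force: 0.0
```

```bash
python3 s.py; cat > lid.py <<'E'
from h import *
c=ctrl.camera("scene"); X=toc(cloud(c)); x,y,z=np.moveaxis(X,-1,0); col=c["color"].astype(int)
m=(c["z_map"]>0)&(y>.03)&(y<.115)&(x>-.12)&(x<.1)&(z>.072)&(z<.35)&(col[...,0]>col[...,2]+15)
p=X[m][:,[0,2]]; q=p-p.mean(0); d=np.linalg.svd(q,full_matrices=0)[2][0]; print("lid",m.sum(),p.min(0).round(3),p.max(0).round(3),"theta plane",np.arctan2(abs(d[1]),abs(d[0])).round(3),"mean",np.arctan2(p.mean(0)[1]-.066,.105-p.mean(0)[0]).round(3))
E
python3 lid.py
```

```text
[ 0.371 -0.017  1.981 -0.528  0.76  -0.661] [0.535 0.215 0.209] 21.125
[[-0.809  0.238  0.537]
 [ 0.177  0.971 -0.164]
 [-0.56  -0.037 -0.827]]
chest pos mm [ -5.9 -76.9 209.5] tool axes in chest
 [[-0.828 -0.007  0.561]
 [-0.027  0.999 -0.027]
 [-0.56  -0.037 -0.827]] F [ 0.  -0.1  0.5]
lid 1337 [-0.044  0.074] [0.1   0.223] theta plane 0.795 mean 0.803
```

servo_tool:
  commands:
    - [[11,0,0],0,0]
    - [[11,0,0],0,0]
    - [[11,0,2],0,0]
    - [[11,0,2],0,0]
    - [[10,0,4],0,0]
    - [[10,0,4],0,0]
    - [[0,0,0],0,0]

```text
time_s: 22.05
eef_pos: [0.4904, 0.224, 0.1634]
eef_rot: [0.289, 0.109, 0.95, -0.053]
wrist_force: [0.1, 0.2, -0.1]
opening: -0.003
grasp_force: 0.0
```

servo_tool:
  commands:
    - [[10,0,5],0,0]
    - [[10,0,5],0,0]
    - [[9,0,6],0,0]
    - [[9,0,6],0,0]
    - [[0,0,0],0,0]

```text
time_s: 22.68
eef_pos: [0.4716, 0.2271, 0.1238]
eef_rot: [0.289, 0.109, 0.95, -0.053]
wrist_force: [-0.2, -0.3, 0.2]
opening: -0.002
grasp_force: 0.0
```

```bash
python3 s.py;python3 lid.py
```

```text
[ 0.46   0.037  2.135 -0.707  0.636 -0.373] [0.472 0.227 0.124] 22.675
[[-0.809  0.238  0.537]
 [ 0.177  0.97  -0.164]
 [-0.56  -0.038 -0.827]]
chest pos mm [-70.8 -80.8 123.8] tool axes in chest
 [[-0.828 -0.007  0.561]
 [-0.027  0.999 -0.027]
 [-0.56  -0.038 -0.827]] F [-0.2 -0.3  0.2]
lid 1211 [-0.099  0.081] [0.1   0.125] theta plane 0.191 mean 0.316
```

servo_tool:
  commands:
    - [[6,0,8],0,0]
    - [[6,0,8],0,0]
    - [[3,0,4],0,0]
    - [[0,0,0],0,0]

```text
time_s: 23.22
eef_pos: [0.471, 0.2266, 0.0996]
eef_rot: [0.289, 0.109, 0.949, -0.053]
wrist_force: [-0.1, 0.3, -0.6]
opening: -0.0
grasp_force: 0.0
```

```bash
python3 s.py;python3 lid.py
```

```text
[ 0.46   0.089  2.147 -0.769  0.588 -0.297] [0.471 0.227 0.1  ] 23.225
[[-0.809  0.238  0.538]
 [ 0.177  0.97  -0.164]
 [-0.561 -0.037 -0.827]]
chest pos mm [-71.2 -81.4  99.6] tool axes in chest
 [[-0.827 -0.007  0.562]
 [-0.027  0.999 -0.027]
 [-0.561 -0.037 -0.827]] F [-0.1  0.3 -0.6]
lid 1631 [-0.105  0.079] [0.1 0.1] theta plane 0.076 mean 0.201
```

servo_tool:
  commands:
    - [[3,0,4],0,0]
    - [[3,0,4],0,0]
    - [[0,0,0],0,0]

```text
time_s: 23.65
eef_pos: [0.4705, 0.2264, 0.0898]
eef_rot: [0.29, 0.109, 0.949, -0.053]
wrist_force: [-0.7, 0.1, 1.3]
opening: 0.003
grasp_force: 0.0
```

servo_tool:
  commands:
    - [[1.5,0,2.3],0,0]
    - [[0,0,0],0,0]

```text
time_s: 23.9
eef_pos: [0.4709, 0.2265, 0.0875]
eef_rot: [0.29, 0.109, 0.949, -0.053]
wrist_force: [-0.4, -0.5, 0.1]
opening: 0.001
grasp_force: 0.0
```

servo_tool:
  commands:
    - [[1.5,0,2.3],0,0]
    - [[0,0,0],0,0]

```text
time_s: 24.15
eef_pos: [0.4709, 0.2264, 0.0847]
eef_rot: [0.29, 0.109, 0.949, -0.052]
wrist_force: [0.7, -0.6, -0.4]
opening: 0.003
grasp_force: 0.0
```

```bash
python3 s.py|tail -5;python3 lid.py
```

```text
[-0.562 -0.036 -0.826]]
chest pos mm [-71.3 -81.6  84.7] tool axes in chest
 [[-0.827 -0.007  0.562]
 [-0.026  0.999 -0.026]
 [-0.562 -0.036 -0.826]] F [ 0.7 -0.6 -0.4]
lid 1879 [-0.105  0.072] [0.1   0.086] theta plane 0.005 mean 0.13
```

servo_tool:
  commands:
    - [[0.9,0,1.3],0,0]
    - [[0,0,0],0,0]

```text
time_s: 24.45
eef_pos: [0.4709, 0.2264, 0.0833]
eef_rot: [0.29, 0.11, 0.949, -0.052]
wrist_force: [-0.4, 1.4, -0.9]
opening: 0.0
grasp_force: 0.0
```

servo_tool:
  commands:
    - [[0.9,0,1.3],0,0]
    - [[0,0,0],0,0]

```text
time_s: 24.7
eef_pos: [0.4709, 0.2263, 0.0816]
eef_rot: [0.29, 0.109, 0.949, -0.052]
wrist_force: [0.1, -0.5, -1.2]
opening: -0.002
grasp_force: 0.0
```

servo_tool:
  commands:
    - [[0.6,0,0.9],0,0]
    - [[0,0,0],0,0]

```text
time_s: 24.95
eef_pos: [0.471, 0.2263, 0.0807]
eef_rot: [0.29, 0.109, 0.949, -0.052]
wrist_force: [-0.1, -0.1, 0.1]
opening: 0.0
grasp_force: 0.2
```

```bash
python3 lid.py; python3 - <<'E'
from h import *
c=ctrl.camera("scene"); X=toc(cloud(c)); x,y,z=np.moveaxis(X,-1,0); col=c["color"].astype(int)
for a in(-.09,-.06,-.03,0,.04,.08):
    m=(c["z_map"]>0)&(abs(x-a)<.008)&(y>.03)&(y<.115)&(z>.06)&(z<.2); print(a,m.sum(),np.median(z[m]).round(4))
cv2.imwrite("pics/g7.png",cv2.resize(c["color"][150:300,200:370,::-1],(680,600)))
E
```

```text
lid 1883 [-0.105  0.072] [0.1   0.083] theta plane 0.01 mean 0.113
-0.09 176 0.0793
-0.06 163 0.0806
-0.03 148 0.0807
0 138 0.0807
0.04 117 0.0806
0.08 91 0.0803
```

View pics/g7.png

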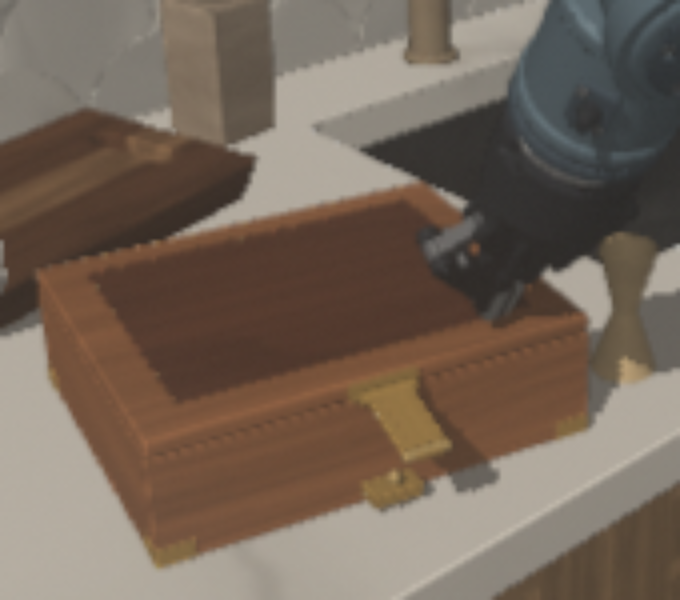

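The lid lies flat on the rim, hasp sticking out at crop (410,420). Press home.

servo_tool:
  commands:
    - [[0.6,0,0.9],0,0]
    - [[0,0,0],0,0]

```text
time_s: 25.3
eef_pos: [0.4711, 0.2264, 0.0803]
eef_rot: [0.29, 0.109, 0.949, -0.052]
wrist_force: [-5.3, 0.6, 8.1]
opening: -0.004
grasp_force: 4.0
```

servo_tool:
  commands:
    - [[0.6,0,0.9],0,0]
    - [[0,0,0],0,0]

```text
time_s: 25.55
eef_pos: [0.4712, 0.2264, 0.08]
eef_rot: [0.291, 0.11, 0.949, -0.053]
wrist_force: [-12.5, -0.9, 17.3]
opening: -0.001
grasp_force: 9.0
```

servo_tool:
  commands:
    - [[0.6,0,0.9],0,0]
    - [[0,0,0],0,0]

```text
time_s: 25.8
eef_pos: [0.4713, 0.2264, 0.0798]
eef_rot: [0.291, 0.11, 0.949, -0.053]
wrist_force: [-18.8, -1.6, 27.8]
opening: 0.003
grasp_force: 14.4
```

servo_tool:
  commands:
    - [[-13,0,-19],0,0]
    - [[-13,0,-19],0,0]
    - [[18,27,-12],0,0]
    - [[18,27,-12],0,0]
    - [[18,27,-12],0,0]
    - [[0,0,0],0,0]

```text
time_s: 26.55
eef_pos: [0.427, 0.3236, 0.1198]
eef_rot: [0.29, 0.108, 0.949, -0.052]
wrist_force: [0.3, 0.0, -0.2]
opening: 0.0
grasp_force: 0.0
```

```bash
python3 s.py -136 0 85; python3 - <<'E'
from h import *
for n in("scene","top"):
    c=ctrl.camera(n); X=toc(cloud(c)); x,y,z=np.moveaxis(X,-1,0); col=c["color"].astype(int)
    m=(c["z_map"]>0)&(abs(y)<.03)&(x<-.115)&(x>-.18)&(z>.03)&(z<.09)&(col[...,0]>col[...,2]+30)
    if m.sum(): p=X[m]; print(n,m.sum(),p.min(0).round(3),p.max(0).round(3),p.mean(0).round(3))
    for a in(-.09,-.03,.04):
        m=(c["z_map"]>0)&(abs(x-a)<.008)&(abs(y-.08)<.03)&(z>.06)&(z<.2); print(a,m.sum(),np.median(z[m]).round(4) if m.any() else "")
E
```

```text
[ 0.714  0.142  2.031 -0.75   0.771 -0.131] [0.427 0.324 0.12 ] 26.55
[[-0.808  0.235  0.54 ]
 [ 0.175  0.971 -0.161]
 [-0.562 -0.036 -0.826]]
chest pos mm [-137.7    1.9  119.8] tool axes in chest
 [[-0.827 -0.01   0.563]
 [-0.029  0.999 -0.024]
 [-0.562 -0.036 -0.826]] F [ 0.3  0.  -0.2]
delta tool [18.2 -0.7 29.8]
scene 212 [-0.159 -0.013  0.057] [-0.115  0.017  0.076] [-0.137  0.001  0.066]
-0.09 130 0.0793
-0.03 104 0.0807
0.04 87 0.0806
top 113 [-0.157 -0.014  0.058] [-0.115  0.012  0.075] [-0.133 -0.003  0.068]
-0.09 132 0.0793
-0.03 127 0.0804
0.04 121 0.0805
```

servo_tool:
  commands:
    - [[9,0,15],0,0]
    - [[9,0,15],0,0]
    - [[6,0,8],0,0]
    - [[6,0,8],0,0]
    - [[0,0,0],0,0]

```text
time_s: 27.28
eef_pos: [0.428, 0.319, 0.0644]
eef_rot: [0.29, 0.11, 0.949, -0.053]
wrist_force: [-0.7, 0.4, -0.9]
opening: -0.0
grasp_force: 0.0
```

```bash
python3 s.py -130 0 45; cat > hasp.py <<'E'
from h import *
for n in("scene","top"):
    c=ctrl.camera(n); X=toc(cloud(c)); x,y,z=np.moveaxis(X,-1,0); col=c["color"].astype(int)
    m=(c["z_map"]>0)&(abs(y)<.02)&(x<-.107)&(x>-.18)&(z>.028)&(z<.09)&(col[...,0]>col[...,2]+30)
    if m.sum(): p=X[m]; print(n,m.sum(),p.min(0).round(3),p.max(0).round(3)); l=p[np.argsort(p[:,2])[:8]]; print(" low",l.mean(0).round(3))
E
python3 hasp.py
```

```text
[ 0.705  0.253  2.05  -0.855  0.679  0.005] [0.428 0.319 0.064] 27.275
[[-0.808  0.239  0.538]
 [ 0.177  0.97  -0.164]
 [-0.561 -0.037 -0.827]]
chest pos mm [-135.5   -2.3   64.4] tool axes in chest
 [[-0.827 -0.007  0.562]
 [-0.026  0.999 -0.027]
 [-0.561 -0.037 -0.827]] F [-0.7  0.4 -0.9]
delta tool [ 6.2  3.  19.1]
scene 93 [-0.159 -0.013  0.055] [-0.125  0.014  0.066]
 low [-0.154  0.001  0.056]
top 108 [-0.151 -0.017  0.058] [-0.107  0.014  0.083]
 low [-0.139 -0.009  0.062]
```

servo_tool:
  commands:
    - [[3,1,9],0,0]
    - [[3,2,10],0,0]
    - [[0,0,0],0,0]

```text
time_s: 27.75
eef_pos: [0.4342, 0.3203, 0.0448]
eef_rot: [0.289, 0.109, 0.949, -0.053]
wrist_force: [-1.3, 1.2, 0.4]
opening: 0.002
grasp_force: 0.4
```

```bash
python3 s.py -126 0 35;python3 hasp.py
```

```text
[ 0.698  0.305  2.04  -0.897  0.647  0.051] [0.434 0.32  0.045] 27.75
[[-0.809  0.238  0.538]
 [ 0.177  0.97  -0.164]
 [-0.561 -0.037 -0.827]]
chest pos mm [-129.9    0.5   44.8] tool axes in chest
 [[-0.827 -0.007  0.562]
 [-0.027  0.999 -0.027]
 [-0.561 -0.037 -0.827]] F [-1.3  1.2  0.4]
delta tool [ 2.3 -0.1 10.3]
scene 60 [-0.142 -0.014  0.032] [-0.127  0.014  0.046]
 low [-0.138 -0.004  0.033]
top 92 [-0.14  -0.017  0.035] [-0.107  0.014  0.079]
 low [-0.137 -0.011  0.039]
```

servo_tool:
  commands:
    - [[1,0,5],0,0]
    - [[1,0,5],0,0]
    - [[-1,0,3],0,0]
    - [[-2,0,4],0,0]
    - [[0,0,0],0,0]

```text
time_s: 28.48
eef_pos: [0.4445, 0.3174, 0.0322]
eef_rot: [0.29, 0.11, 0.949, -0.053]
wrist_force: [0.6, 0.4, 0.2]
opening: 0.001
grasp_force: 0.0
```

```bash
python3 s.py -117 0 30;python3 hasp.py
```

```text
[ 0.678  0.34   2.031 -0.929  0.62   0.073] [0.445 0.317 0.032] 28.475
[[-0.808  0.239  0.539]
 [ 0.178  0.97  -0.163]
 [-0.562 -0.036 -0.826]]
chest pos mm [-1.191e+02  1.000e-01  3.220e+01] tool axes in chest
 [[-0.827 -0.007  0.562]
 [-0.026  0.999 -0.026]
 [-0.562 -0.036 -0.826]] F [0.6 0.4 0.2]
delta tool [-0.5 -0.1  3. ]
scene 2 [-0.113  0.01   0.03 ] [-0.113  0.012  0.031]
 low [-0.113  0.011  0.03 ]
top 34 [-0.114 -0.017  0.03 ] [-0.107  0.015  0.079]
 low [-0.112 -0.004  0.05 ]
```

servo_tool:
  commands:
    - [[-1.6,0,1.1],0,0]
    - [[-1.6,0,1.1],0,0]
    - [[0,0,0],0,0]

```text
time_s: 28.95
eef_pos: [0.4475, 0.3167, 0.0321]
eef_rot: [0.29, 0.109, 0.949, -0.052]
wrist_force: [-5.9, 0.9, 3.7]
opening: 0.002
grasp_force: 3.0
```

servo_tool:
  commands:
    - [[-1.2,0,0.8],0,0]
    - [[0,0,0],0,0]

```text
time_s: 29.2
eef_pos: [0.4478, 0.3166, 0.0319]
eef_rot: [0.289, 0.109, 0.95, -0.052]
wrist_force: [-13.5, 3.1, 7.6]
opening: -0.001
grasp_force: 7.1
```

servo_tool:
  commands:
    - [[-1.2,0,0.8],0,0]
    - [[0,0,0],0,0]

```text
time_s: 29.45
eef_pos: [0.4482, 0.3165, 0.0318]
eef_rot: [0.289, 0.109, 0.95, -0.052]
wrist_force: [-22.6, 6.0, 13.2]
opening: -0.001
grasp_force: 11.4
```

servo_tool:
  commands:
    - [[-1.2,0,0.8],0,0]
    - [[0,0,0],0,0]

```text
time_s: 29.7
eef_pos: [0.4485, 0.3164, 0.0316]
eef_rot: [0.288, 0.109, 0.95, -0.052]
wrist_force: [-30.7, 6.4, 19.2]
opening: -0.002
grasp_force: 15.7
```

servo_tool:
  commands:
    - [[4,0,-3],0,0]
    - [[10,0,-10],0,0]
    - [[15,0,-20],0,0]
    - [[10,0,-40],0,0]
    - [[0,0,-40],0,0]
    - [[0,0,-40],0,0]
    - [[0,0,-40],0,0]
    - [[0,0,0],0,0]

```text
time_s: 30.7
eef_pos: [0.3167, 0.3561, 0.1729]
eef_rot: [0.291, 0.109, 0.949, -0.05]
wrist_force: [-0.6, -0.4, 0.1]
opening: -0.002
grasp_force: 0.0
```

```bash
python3 s.py; python3 - <<'E'
from h import *
for n in("scene","top"):
    c=ctrl.camera(n); X=toc(cloud(c)); x,y,z=np.moveaxis(X,-1,0); col=c["color"].astype(int)
    for a in np.arange(.015,.08,.008):
        m=(c["z_map"]>0)&(abs(y)<.011)&(x<-.09)&(x>-.18)&(abs(z-a)<.004)
        if m.any(): print(n,"z",a.round(3),m.sum(),"x",np.median(x[m]).round(4),x[m].min().round(4),"col",np.median(col[m],0))
    for a in(-.09,-.03,.04):
        m=(c["z_map"]>0)&(abs(x-a)<.008)&(abs(y-.08)<.03)&(z>.06)&(z<.2); print(a,np.median(z[m]).round(4))
E
```

```text
[ 0.957 -0.005  2.056 -0.69   0.996 -0.026] [0.317 0.356 0.173] 30.7
[[-0.806  0.236  0.542]
 [ 0.179  0.971 -0.158]
 [-0.564 -0.031 -0.825]]
chest pos mm [-252.5    6.3  172.9] tool axes in chest
 [[-0.825 -0.009  0.564]
 [-0.025  0.999 -0.02 ]
 [-0.564 -0.031 -0.825]] F [-0.6 -0.4  0.1]
scene z 0.015 50 x -0.1155 -0.1213 col [133.5 106.   66. ]
scene z 0.023 29 x -0.1134 -0.1181 col [140. 118.  77.]
scene z 0.031 32 x -0.1113 -0.1136 col [127. 101.  63.]
scene z 0.039 25 x -0.1109 -0.1127 col [127. 101.  62.]
scene z 0.047 35 x -0.1109 -0.1135 col [126. 100.  62.]
scene z 0.055 30 x -0.1107 -0.1122 col [126. 100.  62.]
scene z 0.063 33 x -0.1104 -0.1143 col [126. 101.  62.]
scene z 0.071 43 x -0.1105 -0.115 col [132. 104.  64.]
scene z 0.079 55 x -0.1012 -0.113 col [128.  94.  62.]
-0.09 0.0791
-0.03 0.0806
0.04 0.0809
top z 0.015 17 x -0.1174 -0.1208 col [188. 127.  49.]
top z 0.023 10 x -0.1137 -0.1188 col [164. 115.  50.]
top z 0.031 2 x -0.1143 -0.1162 col [188.5 139.5  70.5]
top z 0.071 14 x -0.1101 -0.1133 col [185.  131.5  55.5]
top z 0.079 56 x -0.0994 -0.1127 col [165.  89.  46.]
-0.09 0.079
-0.03 0.0802
0.04 0.0804
```

servo_tool:
  commands:
    - [[0,0,0],0,0]
    - [[0,0,0],0,0]
    - [[0,0,0],0,0]
    - [[0,0,0],0,0]
    - [[0,0,0],0,0]
    - [[0,0,0],0,0]
    - [[0,0,0],0,0]
    - [[0,0,0],0,0]

```text
time_s: 31.8
eef_pos: [0.3168, 0.354, 0.17]
eef_rot: [0.29, 0.109, 0.949, -0.052]
wrist_force: [-0.2, 0.3, -0.2]
opening: 0.001
grasp_force: 0.0
```

```bash
python3 - <<'E'
from h import *
c=ctrl.camera("scene"); X=toc(cloud(c)); x,y,z=np.moveaxis(X,-1,0)
ok=False
for a in (.031,.047,.063):
    m=(c["z_map"]>0)&(abs(y)<.011)&(x<-.09)&(x>-.18)&(abs(z-a)<.004); print(a,np.median(x[m]).round(4)); ok=np.median(x[m])>-.113
m=(c["z_map"]>0)&(x>-.1)&(x<.1)&(y>-.24)&(y<-.135)&(z>.05)&(z<.1); print("jigger",X[m].min(0).round(3),X[m].max(0).round(3))
if ok: print(ctrl.hand_in())
E
```

```text
0.031 -0.1106
0.047 -0.1109
0.063 -0.1106
jigger [-0.067 -0.192  0.051] [-0.061 -0.18   0.061]
the job is handed in; nothing more can be done
None
```

The job is handed in at 31.8 s: the stopper stands upright in the front bay, the lid is shut, and the hasp stayed down over its catch for a second after I backed away. One joint reading dipped to 0.298 against its 0.3 limit while I was tilting the tool, and the last look at the jigger was only partial, so I didn't fully recheck it or the other bystanders at the end.

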